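Refill the kitchen tin dispenser

TASK

Refill the tin dispenser: pull its red-handled bolt fully out, then slide the aluminium cover by its black handle fully open, and leave both so. Take the green tin from its wooden rest, lower it lying crosswise through the hatch onto the ramp without dropping or throwing it, and let it roll down under the roof to the stop in the outlet tray. Leave the bowl, the saucers and the spatula where they are.

Things in the scene. Friction and masses are not known exactly. Their poses are not given: they have to be found in the camera images.
- dispenser: Fixed wooden gravity tin dispenser, 122 mm across (its x), 336 mm long (y), top 136 mm high. Origin under its centre; x points across to the bolt's side (away from the robot, pale side wall), y along from outlet tray (-y end) to hatch (+y end), z up. Inner width 106 mm. The ramp runs down to -y at 13 degrees: surface 85 mm high at y = +160, 49 at y = 0, 12 at y = -160.
- hatch (a point): Centre of the hatch, level with the wall tops: dispenser x = 0, y = +95 mm, z = 136 mm; same axes. The end wall beyond it is only 115 mm high. The hatch is the opening in the top, x from -53 to +53 mm, y from +30 to +160 mm of the dispenser, with the ramp below. 11 mm strips beside it (to 145 mm high, outside x = +-60) guide the cover.
- outlet (a point): Where the tin's centre comes to rest in the outlet tray against the stop: dispenser x = 0, y = -132 mm, z = 46 mm. The tray is open above from y = -76 to -160 mm, its stop is 45 mm and its side walls 62 mm high. Between tray and hatch (y = -76 to +30) a roof covers the ramp, underside 128 mm high.
- bolt (a joint): Brass lock bolt lying across the cover's path just ahead of the cover's -y edge, m: about 0 = locked, grows as it is pulled along the dispenser's +x, stop at 0.045 = fully out. The cover is free from about 0.025. About 1.5 N of friction, stays where it is left.
- bolt_grip (a point): Point on the bolt's red upright handle, a plate 12 mm thick (dispenser x), 36 mm wide (y), 40 mm high (148 to 188 mm above the bench); on its centre line, 172 mm above the bench. The brass bolt under it is 18 mm wide, on a 40 mm wide shelf, top 136 mm high; a brass keeper 17 mm high stands 45 mm from the closed handle towards the cover. Moves with the bolt.
- cover (a joint): Flat aluminium cover over the hatch, 117 x 138 x 8 mm, m: 0 = closed, grows as it slides along the dispenser's -y over the roof, stop at 0.136 = fully open. Held shut by the bolt (about 5 mm of play). About 2 N of friction, stays where it is left.
- cover_grip (a point): Point on the cover's black bar handle in the middle of the cover: 70 mm long (dispenser x), 14 mm thick (y), 36 mm high (145 to 181 mm above the bench); this point is on its centre line, 170 mm above the bench (11 mm below its top). Moves with the cover.
- tin_mid (a point): Centre of the closed green tin with a yellow band, a cylinder 54 mm across and 92 mm long, about 0.22 kg, axis along its own x (level). It starts lying on the wooden rest with its centre 34 mm above the bench; it rolls easily.
- tin_rest: Fixed wooden rest, board 110 x 70 x 6 mm with two 6 mm high rails (15 to 23 mm either side of the middle line) along its x, on which the tin lies. Origin under its centre on the bench; it has one of two places right of the dispenser (towards -y), at any yaw up to about 30 degrees.
- bowl: Loose terracotta bowl, 120 mm across, 55 mm high; origin under its centre. Swaps places with the tin's rest. Leave it alone.
- saucer0: Lower of two stacked cream saucers, 132 mm across; the stack is 27 mm high; origin under its centre. Leave alone.
- saucer1: Upper of the two stacked saucers, origin under its centre, 13 mm above the lower one's. Leave alone.
- spatula: Orange silicone spatula, 200 mm long, lying flat along its x, origin at its middle. Leave alone.
Not all that is in view belongs to the job. What is meant by the part that bears tin_mid is not orange or pink, and is the larger of those in its own colour.

How it is judged:
By the outcome, as a careful person would: the job done as asked, in the order asked, and still so for the second after the job is handed in, with the robot touching nothing.
It also fails if it takes over 67 s, if anything falls off the work surface, if the arm or the gripper's body presses on something with over 40 N, if the wrist force passes 120 N, or if a joint passes its speed limit or range.

ROBOT

A 7-joint arm with a two-finger parallel gripper is mounted at the origin on the work surface. World frame = base frame: x ahead of the robot, y to its left, z up, the work surface at z = 0. Lengths are in mm, angles in rad, forces in N, time in s.
With the tool pointing down it reaches from about 425 to 925 mm from the base axis. Payload 6.8 kg.
Tool frame: the origin (TCP) lies midway between the tips of the shut fingers; the grasp point (between the pads) lies robot.hold_point_z behind it (robot.hold_point_z is the distance from the TCP to the grasp point, in mm); x points along the fingers, y is the direction in which the jaws open and shut, and the axes are right-handed (so a half turn about x gives the same grasp; the last joint's range is limited). The gripper opens to 85 mm and grips with 20 to 120 N. Pads are 22 mm wide; open, the fingers measure 114 mm over their backs; the gripper's body (76 mm by 85 mm) begins 54 mm behind the grasp point. The pads swing forward as they close: fully open they stand 13 mm farther back than shut.
Start: joints at [1.105, 0.477, 0.022, 1.555, -0.011, 1.109, -0.083], TCP at [236.404, -632.266, 231.308] pointing down, gripper open.
Joint ranges: [-2.96, 2.96], [-0.34, 2.1], [-1.41, 1.46], [0.24, 2.44], [-1.37, 4.51], [0.17, 1.92], [-2.96, 2.96]. Speed limits (rad/s): [2.39, 2.39, 3.14, 3.14, 3.14, 3.14, 3.14].

INTERFACE

Orientations are given as a unit quaternion [w, x, y, z].
In Python, from workcell import robot gives the robot as it stands.
- The arm moves only by the tool play_rows, never from a script. Its argument "moves" is text: rows parted by semicolons, each of 7 numbers parted by spaces: the gripper's target within -1 to 1 (fully open at 1, half-way at 0, shut at -1), then the shift along the world's x, y, z in mm, then the turn, a rotation vector about the world's x, y, z in rad. In form: claw x y z wx wy wz; .... A call has 1 to 10 rows; each row shifts and turns the commanded pose from where the row before left it; what a row does not reach is not made up. A row lasts 1/12 s, in which the tool goes at most 41.7 mm and 7.16 degrees, less where a joint would pass 70% of its speed; a pose out of reach is approached as far as the arm can. A call is refused whole if a number of a shift passes 41.7 or a number of a turn 0.125, either way. A call with a gripper value outside its range is refused whole. The fingers move at their own pace and stop on an object; "grip_force" is the grip in N (left out, the last holds). Time passes only in rows, so rows that do not move let the fingers close. It gives the time, the measured TCP pose, the force and the opening at its end, in the units of the state.
- robot.observe(): the state, without advancing time (a new reading comes with each control period).
- robot.snapshot(name): name is "side" or "top"; returns a dict with "pixels" (384x512x3 uint8, red, green, blue), "fovy" (degrees; the focal length in pixels is half the picture's height over the tangent of half this angle, whatever the lens; pixels are square), "cx", "cy" (the principal point, pixels), "dist" ([k1, k2, p1, p2, k3] as OpenCV has them; the pictures are not rectified), "view" (4x4, takes a point from world to camera coordinates). Camera axes: x right, y up, looking along -z (the intrinsics and any distortion apply to the point x, -y, -z); pixel columns grow to the right and rows downward; lengths in mm; the calibration is good to about 2 mm. A picture is of the moment at which its call begins. There is no depth.
- robot.finish_job(): hands the job in, once; it reports no verdict.
The state is a dict: "time_s": time; "q": joint angles; "qvel": joint speeds; "joint_efforts": joint torques, N m; "eef_pos": TCP position; "eef_rot": TCP orientation; "ft_force": force on the tool from outside, world axes, zero at the start; "wrist_torque": the same for the moment, N m; "opening": finger opening in mm.
Only numpy, scipy, OpenCV 4.12 (cv2) and the standard library are available. Lean on these libraries where they do the work, as an engineer would, in place of code of your own. Each camera call takes 0.05 s, during which the arm holds its last target. There are 200 camera calls.

## Working session

There is one attempt and no reset: what is moved stays moved. The work goes in short steps, Python scripts to look and compute and a tool call to move; the robot and the scene stay as the last step left them, time stands still between calls to the robot, and variables do not carry over. Pictures are saved under pics/ and viewed, about 8 in all and at most 12, crops included, and the job is handed in when it is done.

Besides the shell and the picture viewer there is one more tool, called after "Request:" as name(argument=value, ...), one argument or row to a line, values as JSON. play_rows: Moves the arm, as the interface text tells. Its arguments: {"type":"object","properties":{"moves":{"type":"string"},"grip_force":{"type":"number"}},"required":["moves"]}

```bash
ls; mkdir -p pics; python3 - <<'E'
from workcell import robot
import cv2
print(robot.observe(), robot.hold_point_z)
for n in("top","side"):
    s=robot.snapshot(n); cv2.imwrite(f"pics/{n}0.png",cv2.resize(s["pixels"][:,:,::-1],(800,600),interpolation=cv2.INTER_CUBIC))
    print(n,s["fovy"],s["cx"],s["cy"],s["dist"],s["view"])
E
```

```text
pics
{'time_s': 0.0, 'q': array([ 1.10489906,  0.47781543,  0.0223436 ,  1.55649794, -0.01152669,
        1.10928327, -0.0831064 ]), 'qvel': array([ 0.00043344,  0.00044552,  0.00053979,  0.00214522, -0.00048137,
        0.00069548,  0.00140397]), 'joint_efforts': array([-6.25768171e-04, -5.96458375e+01,  1.60806119e+00, -2.81199181e+01,
        1.23652289e-02,  9.38644807e-03, -9.59252901e-06]), 'eef_pos': array([ 236.16709631, -631.68175858,  230.29587397]), 'eef_rot': array([-0.12518254, -0.69566224, -0.12647041,  0.69598033]), 'ft_force': array([0.16865428, 0.62966795, 0.82058254]), 'wrist_torque': array([ 0.02627007, -0.01812418,  0.00365691]), 'opening': 85.31865595052751} 18.700000000000003
top 47.46920335191863 255.85884578731486 192.79024984787924 [-0.04699545  0.          0.          0.          0.        ] [[ 9.78463138e-04 -9.99758219e-01 -2.19669489e-02 -5.02128287e+01]
 [ 9.85632439e-01 -2.74608275e-03  1.68882070e-01 -4.93688349e+02]
 [-1.68901561e-01 -2.18165823e-02  9.85391445e-01 -1.21490418e+03]
 [ 0.00000000e+00  0.00000000e+00  0.00000000e+00  1.00000000e+00]]
side 47.28392555487398 251.36840564296122 192.29765258970883 [-0.03801136  0.          0.          0.          0.        ] [[-8.77915027e-01 -4.78300199e-01  2.22289150e-02  3.95453332e+02]
 [ 2.54580940e-01 -4.26954593e-01  8.67697136e-01 -2.67142844e+02]
 [-4.05528976e-01  7.67423413e-01  4.96595968e-01 -8.17968184e+02]
 [ 0.00000000e+00  0.00000000e+00  0.00000000e+00  1.00000000e+00]]
```

View pics/top0.png

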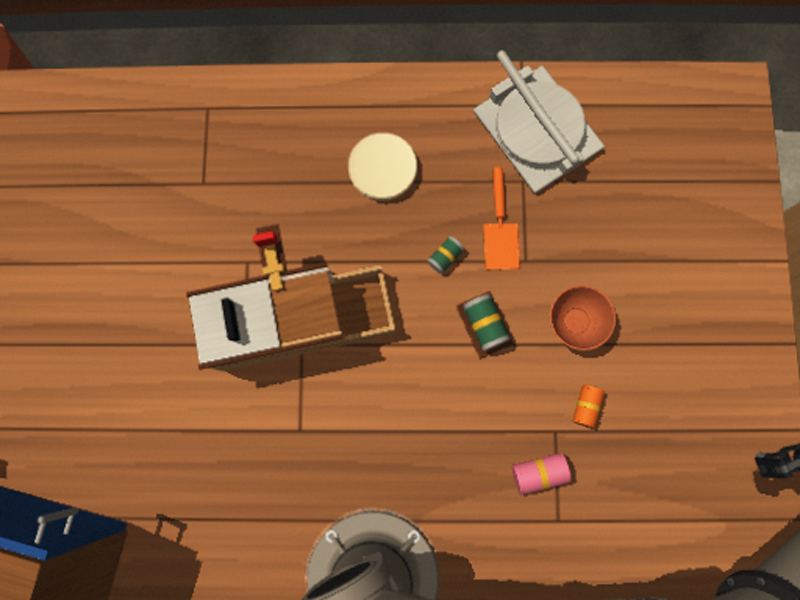

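View pics/side0.png

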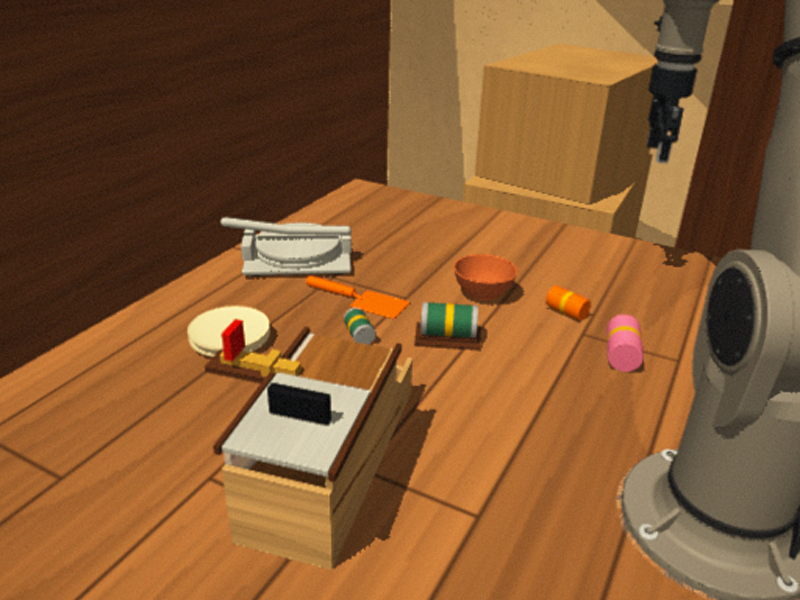

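The top view shows the red handle at about (265,239), the cover handle at (231,320), and the tin on its rest at (486,322). The side view shows the same layout, with the handles at (233,340) and (299,403) and the tin at (449,321). I'll take enlarged crops next.

```bash
cat > h.py <<'E'
import numpy as np, cv2
from workcell import robot
def cam(s):
    f=s["pixels"].shape[0]/2/np.tan(np.radians(s["fovy"]/2))
    return np.array([[f,0,s["cx"]],[0,f,s["cy"]],[0,0,1]]),np.array(s["dist"]),np.array(s["view"])
def ray(s,uv):
    K,d,V=cam(s); p=cv2.undistortPoints(np.array([[uv]],float),K,d)[0,0]
    R=V[:3,:3];return -R.T@V[:3,3],R.T@np.array([p[0],-p[1],-1])
def at_z(s,uv,z):
    o,r=ray(s,uv);return o+r*(z-o[2])/r[2]
def tri(s1,a,s2,b):
    o1,r1=ray(s1,a);o2,r2=ray(s2,b)
    t=np.linalg.lstsq(np.c_[r1,-r2],o2-o1,rcond=None)[0]
    p,q=o1+r1*t[0],o2+r2*t[1];return (p+q)/2,np.linalg.norm(p-q)
def proj(s,P):
    K,d,V=cam(s);P=np.atleast_2d(P);C=P@V[:3,:3].T+V[:3,3]
    C=C*[1,-1,-1];return cv2.projectPoints(C,np.zeros(3),np.zeros(3),K,d)[0][:,0]
def crop(s,x0,y0,w,h,k,name):
    c=s["pixels"][y0:y0+h,x0:x0+w,::-1];cv2.imwrite(name,cv2.resize(c,None,fx=k,fy=k,interpolation=cv2.INTER_CUBIC))
E
python3 - <<'E'
from h import *
s=robot.snapshot("top");crop(s,115,135,220,110,3.6,"pics/tc.png")
E
```

```text
(no output)
```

View pics/tc.png

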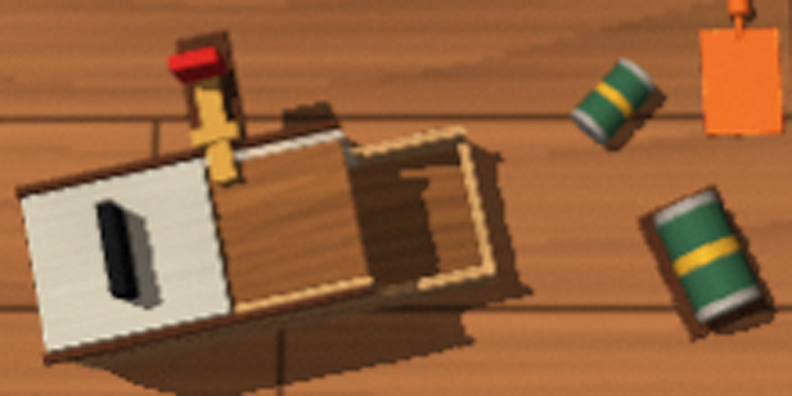

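```bash
cat > fit.py <<'E'
from h import *
from scipy.optimize import least_squares
s=robot.snapshot("top")
c=lambda U,V:np.array([115+(U+.5)/3.6-.5,135+(V+.5)/3.6-.5])
P=np.array([[58.5,164,144],[58.5,26,144],[-58.5,26,144],[-58.5,164,144],[0,95,181]])
I=np.array([c(20,194),c(206,163),c(232,312),c(46,352),c(115.5,250)])
def W(p,P):
    R=np.array([[np.cos(p[2]),-np.sin(p[2]),0],[np.sin(p[2]),np.cos(p[2]),0],[0,0,1]]);return P@R.T+[p[0],p[1],0]
z0=at_z(s,c(126,256),144)
r=least_squares(lambda p:(proj(s,W(p,P))-I).ravel(),[z0[0],z0[1]-95,0])
p=r.x;print("disp",p,np.degrees(p[2]));print(r.fun.reshape(-1,2).round(1))
print("cover_grip",W(p,np.array([[0,95,170]])),"hatch/outlet",W(p,np.array([[0,95,136],[0,-132,46]])))
h=[at_z(s,c(*a),188) for a in[(169,63),(172,82),(226,71),(217,48),(196,65)]]
print("red",np.array(h).round(1)); 
R=np.array([[np.cos(p[2]),-np.sin(p[2])],[np.sin(p[2]),np.cos(p[2])]])
print("red disp",[(R.T@(q[:2]-p[:2])).round(1) for q in h])
a,b,m=at_z(s,c(685,199),34),at_z(s,c(734,311),34),at_z(s,c(709,255),36)
print("tin",m,np.degrees(np.arctan2(*(a-b)[1::-1])),np.linalg.norm(a-b))
print("bowl",at_z(s,(584/1.5625,320/1.5625),40))
E
python3 fit.py
```

```text
disp [4.61289094e+02 1.34853829e+02 1.97326787e-01] 11.30599209129229
[[ 1.   0.8]
 [-0.2 -0.7]
 [-0.2  0.7]
 [ 0.1 -0.1]
 [-0.7 -0.6]]
cover_grip [[442.6644679  228.01027401 170.        ]] hatch/outlet [[442.6644679  228.01027401 136.        ]
 [487.16752225   5.41539951  46.        ]]
red [[576.3 191.1 188. ]
 [562.2 188.4 188. ]
 [570.1 149.5 188. ]
 [587.3 156.6 188. ]
 [574.7 171.4 188. ]]
red disp [array([123.8,  32.6]), array([109.4,  32.7]), array([109.6,  -7. ]), array([127.8,  -3.4]), array([118.4,  13.6])]
tin [ 457.20732536 -210.51393128   36.        ] 22.40127630433801 97.76097269743354
bowl [ 458.10532606 -387.90004649   40.        ]
```

```bash
cat > st.py <<'E'
from h import *
from scipy.spatial.transform import Rotation as R
import sys
def st(tx=None,ty=None,tz=None,yaw=None):
    o=robot.observe();q=o["eef_rot"];M=R.from_quat(q,scalar_first=True).as_matrix()
    y=np.degrees(np.arctan2(M[1,1],M[0,1]))
    print("t",round(o["time_s"],2),"pos",o["eef_pos"].round(1),"jaw",round(y,1),"tool x",M[:,0].round(3),"q",o["q"].round(2),"F",o["ft_force"].round(1),"open",round(o["opening"],1))
    if tx is not None:
        d=(yaw-y+90)%180-90
        print("shift",(np.array([tx,ty,tz])-o["eef_pos"]).round(1),"yaw rad",round(np.radians(d),3))
        down=np.cross(M[:,0],[0,0,-1]);print("tilt fix",down.round(3))
if __name__=="__main__": st(*map(float,sys.argv[1:]))
E
python3 st.py 572 172.3 231 11.3
```

```text
t 0.2 pos [ 236.3 -631.9  230.7] jaw -69.5 tool x [-0.     0.001 -1.   ] q [ 1.1   0.48  0.02  1.56 -0.01  1.11 -0.08] F [ 0.1  0.2 -0.7] open 85.4
shift [3.357e+02 8.042e+02 3.000e-01] yaw rad 1.41
tilt fix [-0.001 -0.    -0.   ]
```

Request:
play_rows(
  moves="1 14 33.5 1 0 0 0.0588;1 14 33.5 1 0 0 0.0588;1 14 33.5 1 0 0 0.0588;1 14 33.5 1 0 0 0.0588;1 14 33.5 1 0 0 0.0588;1 14 33.5 1 0 0 0.0588;1 14 33.5 1 0 0 0.0588;1 14 33.5 1 0 0 0.0588;1 14 33.5 1 0 0 0.0588;1 14 33.5 1 0 0 0.0588",
)

```text
time_s: 1.03
eef_pos: [376.6, -295.6, 241.4]
eef_rot: [-0.323, -0.629, -0.323, 0.629]
ft_force: [1.2, -0.3, 0.4]
opening: 85.6
```

Request:
play_rows(
  moves="1 14 33.5 1 0 0 0.0588;1 14 33.5 1 0 0 0.0588;1 14 33.5 1 0 0 0.0588;1 14 33.5 1 0 0 0.0588;1 14 33.5 1 0 0 0.0588;1 14 33.5 1 0 0 0.0588;1 14 33.5 1 0 0 0.0588;1 14 33.5 1 0 0 0.0588;1 14 33.5 1 0 0 0.0588;1 14 33.5 1 0 0 0.0588",
)

```text
time_s: 1.87
eef_pos: [516.7, 39.3, 251.4]
eef_rot: [-0.491, -0.509, -0.491, 0.509]
ft_force: [0.1, -0.4, -0.3]
opening: 85.1
```

Request:
play_rows(
  moves="1 14 33.5 0 0 0 0.0588;1 14 33.5 0 0 0 0.0588;1 14 33.5 0 0 0 0.0588;1 14 33.5 0 0 0 0.0588;1 0 0 0 0 0 0;1 0 0 0 0 0 0",
)

```text
time_s: 2.37
eef_pos: [572.1, 174.3, 250.9]
eef_rot: [0.547, 0.447, 0.548, -0.447]
ft_force: [-0.6, -0.5, -0.2]
opening: 85.3
```

```bash
python3 st.py 572 172.3 157 11.3; python3 - <<'E'
from h import *
s=robot.snapshot("side");crop(s,110,150,200,150,4,"pics/s1.png")
E
```

```text
t 2.37 pos [572.1 174.3 250.9] jaw 11.6 tool x [-0.001  0.001 -1.   ] q [ 0.09  0.41 -0.65  1.69  0.26  1.13 -0.42] F [-0.6 -0.5 -0.2] open 85.3
shift [ -0.1  -2.  -93.9] yaw rad -0.005
tilt fix [-0.001 -0.001 -0.   ]
```

View pics/s1.png

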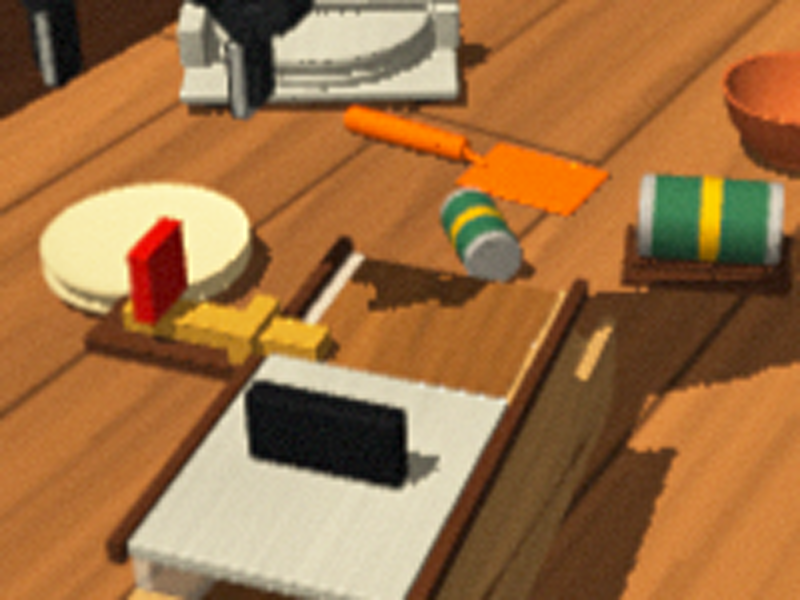

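The side crop shows the red handle with its top edge from (128,258) to (165,218) and (186,228), and its bottom front corner at (135,320). I'll compare this with the model.

```bash
python3 - <<'E'
from h import *
p=[461.3,134.9,.1973]
C=np.array([[np.cos(p[2]),-np.sin(p[2])],[np.sin(p[2]),np.cos(p[2])]])
def W(a):a=np.array(a,float);a[:,:2]=a[:,:2]@C.T+p[:2];return a
s=robot.snapshot("side");t=robot.snapshot("top")
H=[[x,y,z] for z in(188,148) for y in(-3,33) for x in(110,122)]+[[0,95,181],[-35,102,181],[35,102,181],[-58.5,26,144]]
for h,a,b in zip(H,(proj(s,W(H))-[110,150]+.5)*4,(proj(t,W(H))-[115,135]+.5)*3.6):print(h,a.round(),b.round())
E
```

```text
[110, -3, 188] [204. 222.] [221.  72.]
[122, -3, 188] [181. 218.] [218.  56.]
[110, 33, 188] [167. 261.] [172.  82.]
[122, 33, 188] [144. 256.] [169.  66.]
[110, -3, 148] [210. 292.] [232.  86.]
[122, -3, 148] [188. 288.] [229.  70.]
[110, 33, 148] [175. 332.] [184.  95.]
[122, 33, 148] [152. 327.] [182.  80.]
[0, 95, 181] [333. 398.] [113. 248.]
[-35, 102, 181] [404. 425.] [111. 298.]
[35, 102, 181] [249. 391.] [ 96. 203.]
[-58.5, 26, 144] [517. 401.] [232. 315.]
```

Request:
play_rows(
  moves="1 1 -0.1 -14 0 0 0;1 1 -0.1 -14 0 0 0;1 1 -0.1 -14 0 0 0;1 1 -0.1 -14 0 0 0;1 1 -0.1 -14 0 0 0;1 1 -0.1 -14 0 0 0;1 1 0 -9 0 0 0;1 0 0 0 0 0 0",
  grip_force=30,
)

```text
time_s: 3.18
eef_pos: [578.2, 170.5, 155.5]
eef_rot: [0.546, 0.447, 0.548, -0.449]
ft_force: [0.0, 0.7, -0.8]
opening: 85.2
```

Request:
play_rows(
  moves="0 0 0 0 0 0 0;-0.4 0 0 0 0 0 0;-0.6 0 0 0 0 0 0;-0.8 0 0 0 0 0 0;-1 0 0 0 0 0 0;-1 0 0 0 0 0 0;-1 0 0 0 0 0 0;-1 0 0 0 0 0 0;-1 0 0 0 0 0 0;-1 0 0 0 0 0 0",
)

```text
time_s: 4.02
eef_pos: [579.8, 171.2, 158.8]
eef_rot: [0.547, 0.448, 0.547, -0.448]
ft_force: [-0.2, -1.5, 4.9]
opening: 11.6
```

```bash
python3 st.py 579 173.7 158 11.3
```

```text
t 4.02 pos [579.8 171.2 158.8] jaw 11.4 tool x [ 0.001  0.    -1.   ] q [ 0.06  0.51 -0.61  1.77  0.34  0.97 -0.48] F [-0.2 -1.5  4.9] open 11.6
shift [-0.8  2.5 -0.8] yaw rad -0.001
tilt fix [-0.     0.001  0.   ]
```

Request:
play_rows(
  moves="-1 4.9 1 0 0 0 0;-1 4.9 1 0 0 0 0;-1 4.9 1 0 0 0 0;-1 4.9 1 0 0 0 0;-1 4.9 1 0 0 0 0;-1 4.9 1 0 0 0 0;-1 4.9 1 0 0 0 0;-1 4.9 1 0 0 0 0;-1 2 0.4 0 0 0 0;-1 0 0 0 0 0 0",
)

```text
time_s: 4.85
eef_pos: [621.3, 180.2, 158.9]
eef_rot: [0.547, 0.448, 0.547, -0.447]
ft_force: [0.3, -0.0, 4.7]
opening: 11.7
```

Request:
play_rows(
  moves="-1 1 0.2 0 0 0 0;-1 1 0.2 0 0 0 0;-1 0 0 0 0 0 0;-1 1 0.2 0 0 0 0;-1 0 0 0 0 0 0",
)

```text
time_s: 5.27
eef_pos: [622.5, 180.5, 158.7]
eef_rot: [0.547, 0.447, 0.548, -0.449]
ft_force: [-4.8, -1.1, 8.9]
opening: 11.9
```

Request:
play_rows(
  moves="-1 1 0.2 0 0 0 0;-1 1 0.2 0 0 0 0;-1 1 0.2 0 0 0 0;-1 0 0 0 0 0 0;-1 0 0 0 0 0 0",
)

```text
time_s: 5.68
eef_pos: [622.5, 180.4, 158.5]
eef_rot: [0.546, 0.445, 0.549, -0.45]
ft_force: [-15.2, -4.1, 15.0]
opening: 11.3
```

Request:
play_rows(
  moves="-1 -3 -0.6 0 0 0 0;0 -1 -0.2 0 0 0 0;1 0 0 0 0 0 0;1 0 0 0 0 0 0;1 0 0 5 0 0 0;1 0 0 18 0 0 0;1 0 0 18 0 0 0;1 0 0 20 0 0 0;1 0 0 20 0 0 0;1 0 0 0 0 0 0",
)

```text
time_s: 6.52
eef_pos: [624.7, 181.2, 244.0]
eef_rot: [0.548, 0.45, 0.546, -0.446]
ft_force: [0.1, 1.8, 0.8]
opening: 85.4
```

Request:
play_rows(
  moves="1 -14 3.6 0 0 0 -0.121;1 -14 3.6 0 0 0 -0.121;1 -14 3.6 0 0 0 -0.121;1 -14 3.6 0 0 0 -0.121;1 -14 3.6 0 0 0 -0.121;1 -14 3.6 0 0 0 -0.121;1 -14 3.6 0 0 0 -0.121;1 -14 3.6 0 0 0 -0.121;1 -14 3.6 0 0 0 -0.121;1 -14 3.6 0 0 0 -0.121",
)

```text
time_s: 7.35
eef_pos: [481.8, 216.0, 239.0]
eef_rot: [-0.193, -0.68, -0.193, 0.68]
ft_force: [-0.9, -0.2, 0.0]
opening: 85.5
```

Request:
play_rows(
  moves="1 -14 3.6 0 0 0 -0.121;1 -14 3.6 0 0 0 -0.121;1 -14 3.6 0 0 0 -0.121;1 0 0 0 0 0 0;1 0 0 0 0 0 0",
)

```text
time_s: 7.77
eef_pos: [440.5, 226.9, 239.3]
eef_rot: [0.071, 0.704, 0.071, -0.703]
ft_force: [0.8, 0.6, -0.8]
opening: 85.4
```

```bash
python3 st.py 442.7 228 154 101.3; python3 - <<'E'
from h import *
s=robot.snapshot("top");crop(s,105,115,160,120,5,"pics/t2.png")
E
```

```text
t 7.77 pos [440.5 226.9 239.3] jaw -78.5 tool x [ 0. -0. -1.] q [-0.23  0.2  -0.43  1.94  0.1   1.02 -2.07] F [ 0.8  0.6 -0.8] open 85.4
shift [  2.2   1.1 -85.3] yaw rad -0.003
tilt fix [0. 0. 0.]
```

View pics/t2.png

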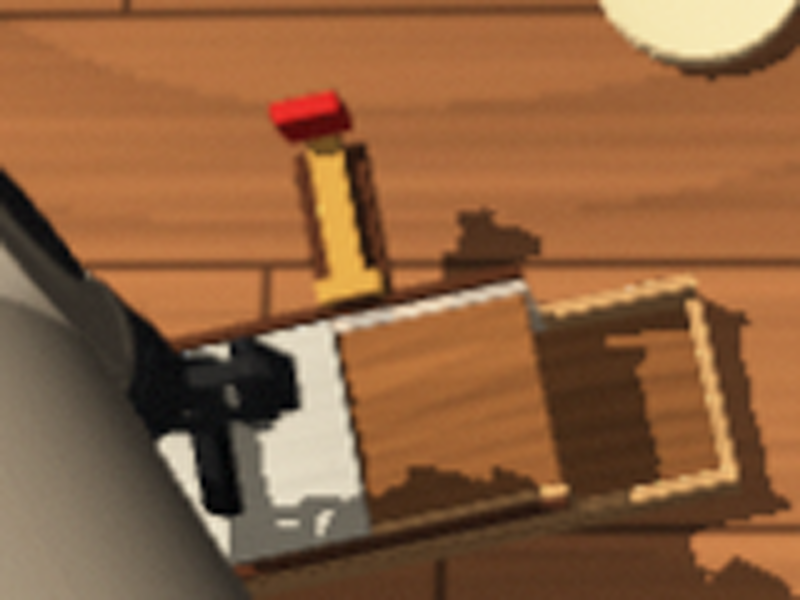

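The bolt is pulled out, with the red handle now at about (312,115) and the cover's path clear. Next I'll descend onto the cover handle.

Request:
play_rows(
  moves="1 0.4 0.2 -14 0 0 0;1 0.4 0.2 -14 0 0 0;1 0.4 0.2 -14 0 0 0;1 0.4 0.2 -14 0 0 0;1 0.4 0.2 -14 0 0 0;1 0.2 0.1 -13 0 0 0;1 0 0 0 0 0 0",
)

```text
time_s: 8.4
eef_pos: [442.5, 226.5, 153.8]
eef_rot: [-0.07, -0.702, -0.069, 0.705]
ft_force: [-0.0, -0.5, -0.7]
opening: 85.3
```

Request:
play_rows(
  moves="0 0 0 0 0 0 0;-0.4 0 0 0 0 0 0;-0.6 0 0 0 0 0 0;-0.8 0 0 0 0 0 0;-1 0 0 0 0 0 0;-1 0 0 0 0 0 0;-1 0 0 0 0 0 0;-1 0 0 0 0 0 0;-1 0 0 0 0 0 0",
)

```text
time_s: 9.15
eef_pos: [443.1, 228.2, 156.9]
eef_rot: [0.069, 0.704, 0.07, -0.703]
ft_force: [-1.6, -1.4, 5.5]
opening: 13.6
```

Request:
play_rows(
  moves="-1 1.96 -9.8 0 0 0 0;-1 1.96 -9.8 0 0 0 0;-1 1.96 -9.8 0 0 0 0;-1 1.96 -9.8 0 0 0 0;-1 1.96 -9.8 0 0 0 0;-1 0 0 0 0 0 0",
)

```text
time_s: 9.65
eef_pos: [454.5, 176.0, 156.9]
eef_rot: [0.068, 0.705, 0.068, -0.703]
ft_force: [4.1, -1.7, 7.1]
opening: 13.3
```

Request:
play_rows(
  moves="-1 1.96 -9.8 0 0 0 0;-1 1.96 -9.8 0 0 0 0;-1 1.96 -9.8 0 0 0 0;-1 1.96 -9.8 0 0 0 0;-1 1.96 -9.8 0 0 0 0;-1 1.96 -9.8 0 0 0 0;-1 1.96 -9.8 0 0 0 0;-1 1.2 -5.9 0 0 0 0;-1 0 0 0 0 0 0",
)

```text
time_s: 10.4
eef_pos: [470.5, 102.5, 157.0]
eef_rot: [0.068, 0.706, 0.068, -0.702]
ft_force: [9.4, -0.1, 0.6]
opening: 13.4
```

Request:
play_rows(
  moves="-1 2 -1.9 0 0 0 0;-1 0.5 -1.9 0 0 0 0;-1 0.4 -1.9 0 0 0 0;-1 0 0 0 0 0 0;-1 0 0 0 0 0 0",
)

```text
time_s: 10.82
eef_pos: [471.5, 98.3, 156.9]
eef_rot: [0.069, 0.704, 0.069, -0.703]
ft_force: [2.8, 2.5, 5.9]
opening: 13.5
```

Request:
play_rows(
  moves="-1 0.4 -1.9 0 0 0 0;-1 0.4 -1.9 0 0 0 0;-1 0 0 0 0 0 0;-1 0 0 0 0 0 0",
)

```text
time_s: 11.15
eef_pos: [471.5, 98.2, 156.9]
eef_rot: [0.068, 0.704, 0.072, -0.703]
ft_force: [0.3, 11.9, 4.1]
opening: 13.4
```

Request:
play_rows(
  moves="-1 0.4 -1.9 0 0 0 0;-1 0.4 -1.9 0 0 0 0;-1 0 0 0 0 0 0;-1 0 0 0 0 0 0",
)

```text
time_s: 11.48
eef_pos: [471.5, 98.0, 157.0]
eef_rot: [0.068, 0.704, 0.074, -0.703]
ft_force: [-2.2, 21.7, 5.0]
opening: 13.6
```

Request:
play_rows(
  moves="-1 -0.6 3 0 0 0 0;-1 -0.6 2.5 0 0 0 0;0 0 0 0 0 0 0;1 0 0 0 0 0 0;1 0 0 0 0 0 0;1 0 0 6 0 0 0;1 0 0 19 0 0 0;1 0 0 19 0 0 0;1 0 0 20 0 0 0;1 0 0 20 0 0 0",
)

```text
time_s: 12.32
eef_pos: [470.2, 95.7, 241.1]
eef_rot: [-0.069, -0.703, -0.069, 0.704]
ft_force: [0.8, 0.9, 0.4]
opening: 85.5
```

Request:
play_rows(
  moves="1 -1.5 -30 0 0 0 0.02;1 -1.5 -30 0 0 0 0.02;1 -1.5 -30 0 0 0 0.02;1 -1.5 -30 0 0 0 0.02;1 -1.5 -30 0 0 0 0.02;1 -1.5 -30 0 0 0 0.02;1 -1.5 -30 0 0 0 0.02;1 -1.5 -30 0 0 0 0.02;1 -1.5 -30 0 0 0 0.02;1 -1 -40 0 0 0 0.01",
)

```text
time_s: 13.15
eef_pos: [455.5, -213.6, 240.5]
eef_rot: [-0.136, -0.694, -0.137, 0.694]
ft_force: [2.0, 0.1, -0.8]
opening: 85.5
```

```bash
python3 st.py 457.2 -210.5 120 112.4; python3 - <<'E'
from h import *
s=robot.snapshot("top");t=robot.snapshot("side")
a=s["pixels"][135:245,115:335,::-1];b=t["pixels"][180:235,250:330,::-1]
a=cv2.resize(a,None,fx=3.6,fy=3.6,interpolation=2);b=cv2.resize(b,None,fx=3.6,fy=3.6,interpolation=2)
c=np.zeros((600,792,3),np.uint8);c[:396]=a;c[400:598,:288]=b;cv2.imwrite("pics/t3.png",c)
E
```

```text
t 13.15 pos [ 455.5 -213.6  240.5] jaw -67.7 tool x [-0.001  0.001 -1.   ] q [ 0.44  0.19 -0.14  1.94  0.03  1.01 -0.9 ] F [ 2.   0.1 -0.8] open 85.5
shift [   1.7    3.1 -120.5] yaw rad 0.002
tilt fix [-0.001 -0.001 -0.   ]
```

View pics/t3.png

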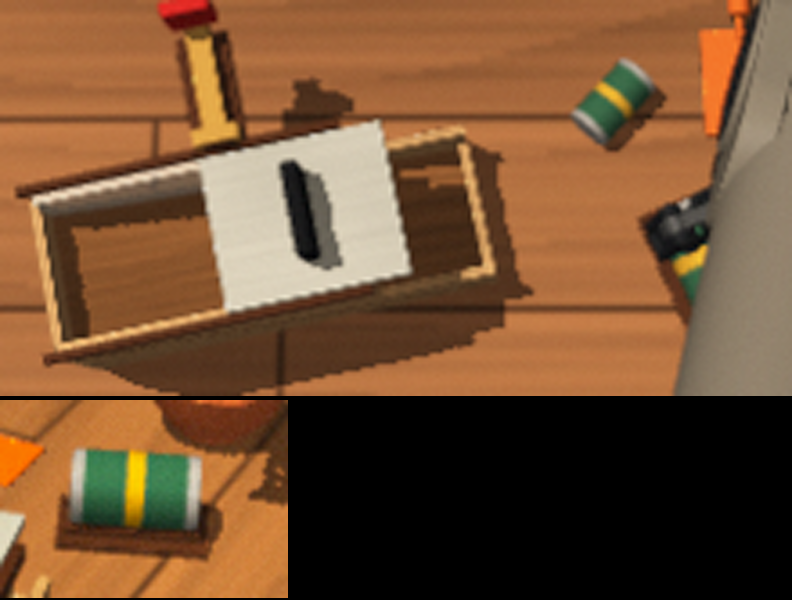

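The cover is fully open, with its corners at (200,160), (380,121), (411,272) and (226,313). The tin in the side inset is centred at about (136,489). I'll refit the dispenser and check the tin.

```bash
python3 - <<'E'
from h import *
from scipy.optimize import least_squares
s=robot.snapshot("top");t=robot.snapshot("side")
c=lambda U,V:np.array([115+(U+.5)/3.6-.5,135+(V+.5)/3.6-.5])
P=np.array([[58.5,164,144],[58.5,26,144],[-58.5,26,144],[-58.5,164,144],[0,95,181]])
P=np.r_[P,P-[0,136,0]]
I=np.array([c(20,194),c(206,163),c(232,312),c(46,352),c(115.5,250),c(200,160),c(380,121),c(411,272),c(226,313),c(298,210)])
def W(p,P):
    R=np.array([[np.cos(p[2]),-np.sin(p[2]),0],[np.sin(p[2]),np.cos(p[2]),0],[0,0,1]]);return P@R.T+[p[0],p[1],0]
r=least_squares(lambda p:(proj(s,W(p,P))-I).ravel(),[461,135,.2],loss="soft_l1")
p=r.x;print("disp",p,np.degrees(p[2]));print((proj(s,W(p,P))-I).round(1).tolist())
print("hatch",W(p,np.array([[0,95,136],[0,80,136],[0,-41,170]])))
print(tri(s,c(709,255),t,(250+136.5/3.6-.5,180+89.5/3.6-.5)))
E
```

```text
disp [4.62582576e+02 1.36247403e+02 2.09364853e-01] 11.995722479837672
[[0.4, 1.1], [-0.9, -1.0], [-0.4, 0.3], [-0.0, 0.0], [-1.2, -0.7], [0.0, -0.1], [0.6, 0.1], [0.6, 0.6], [0.5, 0.2], [-0.0, -0.6]]
hatch [[442.83790284 229.17289893 136.        ]
 [445.95548282 214.50045213 136.        ]
 [471.10396126  96.14271461 170.        ]]
(array([ 457.99699419, -210.66539556,   33.32040389]), np.float64(0.8600611872597419))
```

Request:
play_rows(
  moves="1 0.4 0.5 -30 0 0 0;1 0.4 0.5 -30 0 0 0;1 0.4 0.5 -30 0 0 0;1 0.4 0.5 -30 0 0 0;1 0.4 0.5 -30 0 0 0;1 0.4 0.4 -30 0 0 0;1 0 0 -20 0 0 0;1 0 0 -15 0 0 0;1 0 0 -10 0 0 0;1 0 0 0 0 0 0",
)

```text
time_s: 14.18
eef_pos: [457.6, -208.9, 13.7]
eef_rot: [-0.135, -0.693, -0.137, 0.695]
ft_force: [-0.5, -0.5, 0.0]
opening: 85.5
```

```bash
python3 st.py 458 -210.7 15 112.4
```

```text
t 14.18 pos [ 457.6 -208.9   13.7] jaw -67.8 tool x [-0.003  0.002 -1.   ] q [ 0.39  0.53 -0.11  2.11  0.11  0.52 -0.98] F [-0.5 -0.5  0. ] open 85.5
shift [ 0.4 -1.8  1.3] yaw rad 0.003
tilt fix [-0.002 -0.003 -0.   ]
```

Request:
play_rows(
  moves="1 0.3 -1 1 0 0 0;0.6 0 0 0 0 0 0;0.4 0 0 0 0 0 0;0.3 0 0 0 0 0 0;0.2 0 0 0 0 0 0;0 0 0 0 0 0 0;-0.3 0 0 0 0 0 0;-0.3 0 0 0 0 0 0;-0.3 0 0 0 0 0 0",
  grip_force=35,
)

```text
time_s: 14.93
eef_pos: [457.9, -208.1, 17.2]
eef_rot: [-0.135, -0.693, -0.138, 0.694]
ft_force: [-5.0, 10.2, 11.0]
opening: 53.3
```

Request:
play_rows(
  moves="-0.3 0 0 3 0 0 0;-0.3 0 0 6 0 0 0;-0.3 0 0 10 0 0 0;-0.3 0 0 15 0 0 0;-0.3 0 0 15 0 0 0;-0.3 0 0 0 0 0 0",
)

```text
time_s: 15.43
eef_pos: [461.0, -212.9, 68.6]
eef_rot: [0.136, 0.696, 0.134, -0.692]
ft_force: [0.9, 0.4, -2.6]
opening: 53.1
```

```bash
python3 st.py 445.9 214.5 230 102; python3 - <<'E'
from h import *
t=robot.snapshot("side");crop(t,240,140,130,100,6,"pics/s4.png")
E
```

```text
t 15.43 pos [ 461.  -212.9   68.6] jaw -67.9 tool x [ 0.005 -0.002 -1.   ] q [ 0.41  0.43 -0.12  2.08  0.09  0.63 -0.96] F [ 0.9  0.4 -2.6] open 53.1
shift [-15.1 427.4 161.4] yaw rad -0.175
tilt fix [0.002 0.005 0.   ]
```

View pics/s4.png

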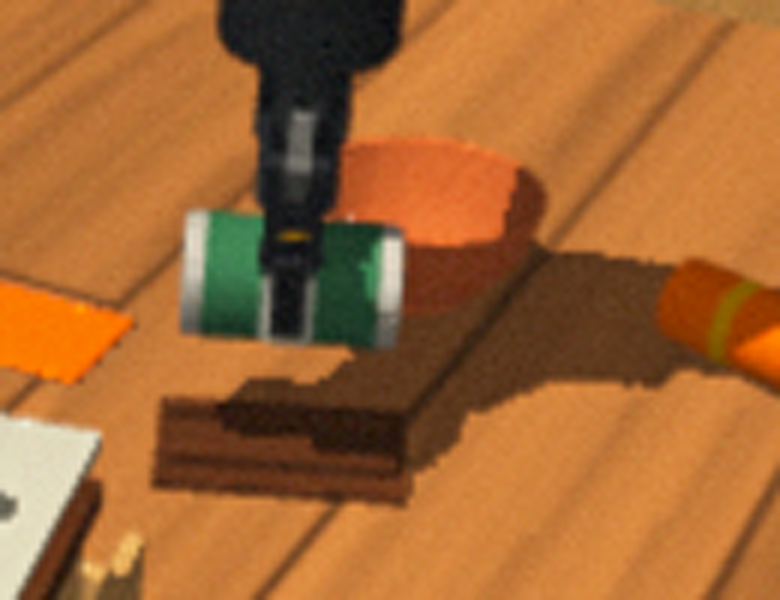

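The tin is held level at mid-length, with its ends at x≈185 and 403 and the finger at 289. Next I'll lift it and carry it to the hatch.

Request:
play_rows(
  moves="-0.3 0 0 20 0 0 0;-0.3 0 0 30 0 0 0;-0.3 0 0 30 0 0 0;-0.3 0 0 30 0 0 0;-0.3 0 10 30 0 0 0;-0.3 -1 20 21 0 0 -0.015;-0.3 -1 28 0 0 0 -0.02;-0.3 -1 28 0 0 0 -0.02;-0.3 -1 28 0 0 0 -0.02;-0.3 -1 28 0 0 0 -0.02",
)

```text
time_s: 16.32
eef_pos: [453.3, -68.6, 225.8]
eef_rot: [-0.102, -0.7, -0.102, 0.7]
ft_force: [-0.0, -1.1, -3.1]
opening: 52.6
```

Request:
play_rows(
  moves="-0.3 -1 30 0 0 0 -0.02;-0.3 -1 30 0 0 0 -0.02;-0.3 -1 30 0 0 0 -0.02;-0.3 -1 30 0 0 0 -0.02;-0.3 -2 30 0 0 0 0;-0.3 -2 30 0 0 0 0;-0.3 -2 30 0 0 0 0;-0.3 -2 30 0 0 0 0;-0.3 -1 30 0 0 0 0;-0.3 0 25 0 0 0 0",
)

```text
time_s: 17.15
eef_pos: [440.2, 227.3, 225.7]
eef_rot: [-0.075, -0.703, -0.075, 0.703]
ft_force: [0.5, 0.2, -1.9]
opening: 52.6
```

Request:
play_rows(
  moves="-0.3 0 5 0 0 0 0;-0.3 0 0 0 0 0 0;-0.3 0 0 0 0 0 0",
)

```text
time_s: 17.4
eef_pos: [440.8, 229.4, 225.5]
eef_rot: [-0.075, -0.703, -0.074, 0.704]
ft_force: [-0.2, -1.0, -2.7]
opening: 53.1
```

```bash
python3 st.py 443.8 229.4 165 102
```

```text
t 17.4 pos [440.8 229.4 225.5] jaw -77.9 tool x [-0.001 -0.001 -1.   ] q [-0.21  0.23 -0.46  1.95  0.12  0.99 -2.08] F [-0.2 -1.  -2.7] open 53.1
shift [  3.   -0.  -60.5] yaw rad -0.001
tilt fix [ 0.001 -0.001  0.   ]
```

Request:
play_rows(
  moves="-0.3 1 0 -15 0 0 0;-0.3 1 0 -15 0 0 0;-0.3 1 0 -15 0 0 0;-0.3 0 0 -15 0 0 0;-0.3 0 0 0 0 0 0;-0.3 0 0 0 0 0 0",
)

```text
time_s: 17.9
eef_pos: [443.8, 228.5, 165.7]
eef_rot: [-0.074, -0.703, -0.073, 0.704]
ft_force: [0.1, 0.9, -2.4]
opening: 53.0
```

```bash
python3 st.py 443.8 229.4 81.5 102; python3 - <<'E'
from h import *
t=robot.snapshot("side");crop(t,120,200,160,120,5,"pics/s5.png")
p=[462.6,136.2,.2094];C=np.array([[np.cos(p[2]),-np.sin(p[2])],[np.sin(p[2]),np.cos(p[2])]])
o=robot.observe()["eef_pos"]
H=np.array([[e,f*0,0] for e in(-46,46) for f in(1,)],float)
# tin end-face centre, top and bottom rims predicted with tin centred at TCP+17
for e in(-46,46):
  for dz in(27,0,-27):
    P=np.r_[o[:2]+C@[e,0],o[2]+17+dz];print(e,dz,((proj(t,P)-[120,200]+.5)*5).round())
E
```

```text
t 17.9 pos [443.8 228.5 165.7] jaw -78.0 tool x [-0.002 -0.002 -1.   ] q [-0.22  0.3  -0.44  2.01  0.17  0.87 -2.12] F [ 0.1  0.9 -2.4] open 53.0
shift [ -0.    0.9 -84.2] yaw rad 0.001
tilt fix [ 0.002 -0.002  0.   ]
-46 27 [[487. 201.]]
-46 0 [[488. 268.]]
-46 -27 [[490. 332.]]
46 27 [[227. 150.]]
46 0 [[234. 215.]]
46 -27 [[240. 279.]]
```

View pics/s5.png

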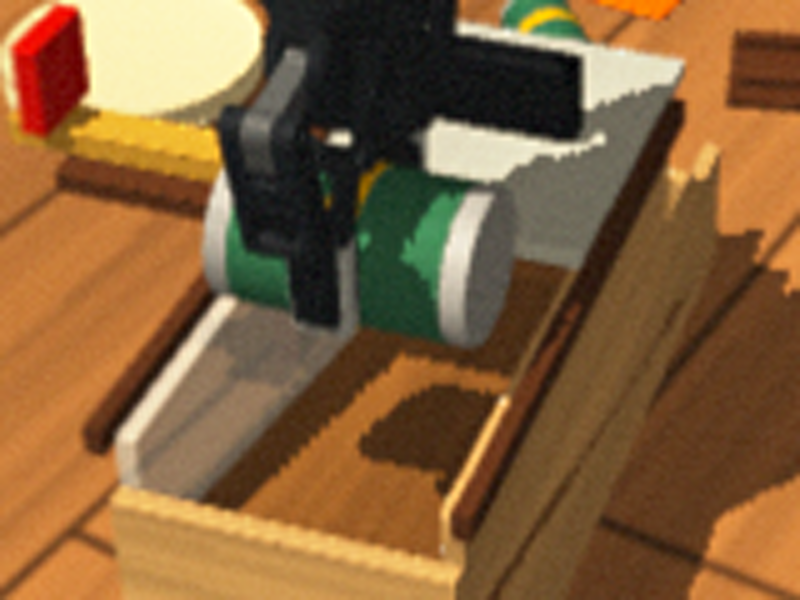

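The tin is level over the open hatch, with its end face at about (480,265) against a predicted (488,268). That puts it within about 2 mm of centre, so I'll shift 1 mm and lower it while watching the forces.

Request:
play_rows(
  moves="-0.3 -1 0.3 -10 0 0 0;-0.3 -0.5 0 -10 0 0 0;-0.3 0 0 -10 0 0 0;-0.3 0 0 -10 0 0 0;-0.3 0 0 -5 0 0 0;-0.3 0 0 0 0 0 0;-0.3 0 0 0 0 0 0",
)

```text
time_s: 18.53
eef_pos: [442.3, 230.7, 120.9]
eef_rot: [-0.075, -0.703, -0.074, 0.704]
ft_force: [-0.3, -0.9, -2.5]
opening: 52.8
```

Request:
play_rows(
  moves="-0.3 0 0 -5 0 0 0;-0.3 0 0 -5 0 0 0;-0.3 0 0 -5 0 0 0;-0.3 0 0 -5 0 0 0;-0.3 0 0 -5 0 0 0;-0.3 0 0 -5 0 0 0;-0.3 0 0 0 0 0 0;-0.3 0 0 0 0 0 0",
)

```text
time_s: 19.2
eef_pos: [442.3, 230.6, 90.9]
eef_rot: [-0.075, -0.703, -0.074, 0.703]
ft_force: [-1.0, 0.1, -2.5]
opening: 53.0
```

Request:
play_rows(
  moves="-0.3 0 0 -3 0 0 0;-0.3 0 0 -2 0 0 0;-0.3 0 0 -2 0 0 0;-0.3 0 0 0 0 0 0;-0.3 0 0 0 0 0 0",
)

```text
time_s: 19.62
eef_pos: [442.5, 230.7, 84.2]
eef_rot: [-0.074, -0.703, -0.074, 0.703]
ft_force: [-0.4, -0.1, -2.9]
opening: 52.5
```

Request:
play_rows(
  moves="-0.3 0 0 -1 0 0 0;-0.3 0 0 -1 0 0 0;-0.3 0 0 0 0 0 0;-0.3 0 0 0 0 0 0",
)

```text
time_s: 19.95
eef_pos: [442.5, 230.7, 82.3]
eef_rot: [0.074, 0.703, 0.074, -0.703]
ft_force: [-0.4, 0.5, -3.3]
opening: 52.7
```

Request:
play_rows(
  moves="-0.3 0 0 -1 0 0 0;-0.3 0 0 -1 0 0 0;-0.3 0 0 0 0 0 0;-0.3 0 0 0 0 0 0",
)

```text
time_s: 20.28
eef_pos: [442.6, 230.8, 82.1]
eef_rot: [0.075, 0.703, 0.074, -0.703]
ft_force: [-6.3, -3.7, 18.3]
opening: 53.0
```

Request:
play_rows(
  moves="-0.3 0 0 -1 0 0 0;-0.3 0 0 0 0 0 0;-0.3 0 0 0 0 0 0",
)

```text
time_s: 20.53
eef_pos: [442.7, 230.8, 82.0]
eef_rot: [0.075, 0.704, 0.074, -0.703]
ft_force: [-9.4, -6.5, 29.8]
opening: 52.5
```

Request:
play_rows(
  moves="-0.3 0 0 1 0 0 0;-0.3 0 0 1 0 0 0;-0.3 0 0 0.5 0 0 0;0.3 0 0 0 0 0 0;0.35 0 0 0 0 0 0;0.4 0 0 0 0 0 0;0.5 0 0 0 0 0 0;0.6 0 0 0 0 0 0;0.6 0 0 0 0 0 0",
)

```text
time_s: 21.28
eef_pos: [442.5, 230.9, 81.7]
eef_rot: [-0.074, -0.703, -0.075, 0.703]
ft_force: [0.4, 0.8, -0.3]
opening: 68.3
```

Request:
play_rows(
  moves="0.6 0 0 4 0 0 0;0.6 0 0 4 0 0 0;0.6 0 0 4 0 0 0;0.6 0 0 4 0 0 0;0.6 0 0 4 0 0 0;0.6 0 0 4 0 0 0;0.6 0 0 5 0 0 0;0.6 0 0 5 0 0 0;0.6 0 0 5 0 0 0;0.6 0 0 5 0 0 0",
)

```text
time_s: 22.12
eef_pos: [442.5, 230.8, 126.4]
eef_rot: [0.074, 0.703, 0.075, -0.703]
ft_force: [0.5, -0.0, -0.4]
opening: 68.3
```

Request:
play_rows(
  moves="0.6 0 0 8 0 0 0;0.6 0 0 10 0 0 0;0.6 0 0 15 0 0 0;0.6 0 0 20 0 0 0;0.6 0 0 25 0 0 0;0.6 0 0 25 0 0 0;0.6 0 0 25 0 0 0;0.6 0 0 0 0 0 0",
)

```text
time_s: 22.78
eef_pos: [444.7, 232.5, 259.5]
eef_rot: [0.073, 0.706, 0.076, -0.7]
ft_force: [1.1, 0.2, 0.8]
opening: 67.9
```

Request:
play_rows(
  moves="0.6 0 30 0 0 0 0;0.6 0 30 0 0 0 0;0.6 0 30 0 0 0 0;0.6 0 30 0 0 0 0;0.6 0 30 0 0 0 0;0.6 0 0 0 0 0 0;0.6 0 0 0 0 0 0",
)

```text
time_s: 23.37
eef_pos: [441.4, 382.4, 253.7]
eef_rot: [-0.075, -0.703, -0.076, 0.703]
ft_force: [0.4, -0.4, -0.9]
opening: 68.1
```

```bash
python3 st.py; python3 - <<'E'
from h import *
s=robot.snapshot("top");t=robot.snapshot("side")
a=cv2.resize(s["pixels"][110:245,115:335,::-1],None,fx=2.2,fy=2.2,interpolation=2);b=cv2.resize(t["pixels"][150:290,110:330,::-1],None,fx=2.2,fy=2.2,interpolation=2)
cv2.imwrite("pics/f.png",np.vstack([a,b[:302]]))
E
```

```text
t 23.37 pos [441.4 382.4 253.7] jaw -77.7 tool x [-0.001  0.001 -1.   ] q [-0.42  0.35 -0.51  1.73  0.19  1.11 -2.34] F [ 0.4 -0.4 -0.9] open 68.1
```

View pics/f.png

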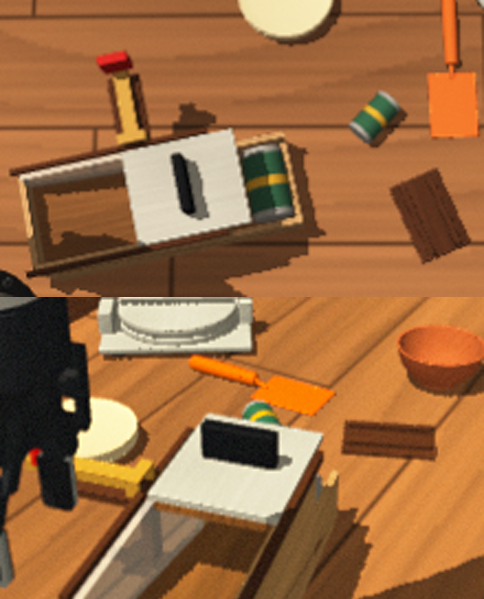

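The tin lies in the outlet tray at about (268,182), with the cover and bolt still open. I'll let it settle for a moment, compare it with the outlet point, and then hand in.

Request:
play_rows(
  moves="0.6 0 0 0 0 0 0;0.6 0 0 0 0 0 0;0.6 0 0 0 0 0 0;0.6 0 0 0 0 0 0;0.6 0 0 0 0 0 0;0.6 0 0 0 0 0 0;0.6 0 0 0 0 0 0;0.6 0 0 0 0 0 0;0.6 0 0 0 0 0 0;0.6 0 0 0 0 0 0",
)

```text
time_s: 24.3
eef_pos: [442.5, 380.8, 253.8]
eef_rot: [-0.074, -0.703, -0.074, 0.703]
ft_force: [0.6, -0.3, -0.7]
opening: 68.3
```

```bash
python3 - <<'E'
from h import *
s=robot.snapshot("top");crop(s,205,150,60,70,8,"pics/g.png")
p=[462.6,136.2,.2094];C=np.array([[np.cos(p[2]),-np.sin(p[2])],[np.sin(p[2]),np.cos(p[2])]])
f=lambda a:((proj(s,np.r_[p[:2]+C@a[:2],a[2]])-[205,150]+.5)*8).round()
print("outlet centre",f([0,-132,46]),"band top",f([0,-132,73]),"stop-side edge",f([0,-159,46]),f([46,-132,46]),f([-46,-132,46]),"stop top inner",f([0,-160,45]))
E
```

```text
outlet centre [[250. 355.]] band top [[244. 342.]] stop-side edge [[323. 339.]] [[224. 232.]] [[275. 479.]] stop top inner [[326. 339.]]
```

View pics/g.png

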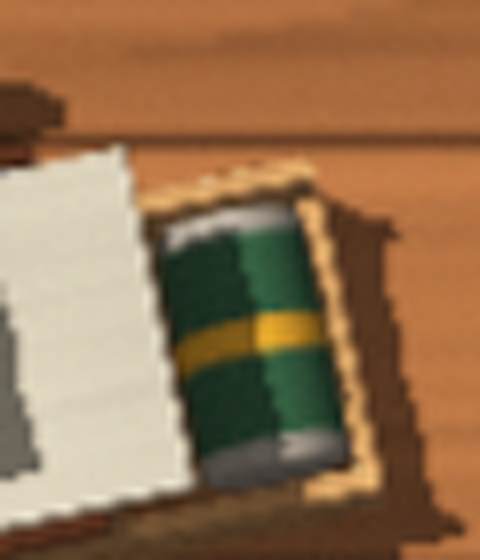

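The tin lies against the stop. Its band is centred at about (250,340) against a predicted (244,342), and its edge at 323 meets the stop. I'm handing in now.

```bash
python3 -c "
from workcell import robot
print(robot.finish_job())"
```

```text
the job is handed in; nothing more can be done
None
```

The job is done and handed in at about 24 s of the 67 s allowed. The hand-in itself reports no verdict.

- **Bolt:** I pulled it about 44 mm, until the force rose with no further movement, so I take it to be at its stop. The last pictures still show it out.
- **Cover:** I slid it about 133 mm to its stop, where it held against about 22 N. That is slightly less than the 136 mm stated. The gap is probably the cover shifting as I gripped it, plus measurement error. In the pictures it fits fully open to within about 1 pixel.
- **Tin:** I took it from its rest and lowered it level and crosswise until it touched the ramp. Contact came at the predicted height, with about 30 N of force. I then opened the gripper slowly and lifted away, and the tin rolled under the roof into the tray.
- **Last check:** After a one-second wait, the tin lay against the stop, with its band within about 1 camera pixel of where I predicted it. The gripper was clear of everything. The bowl, saucers and spatula looked undisturbed, but I did not measure their positions.

No check failed.

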